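# Load the pot sealer and hold its lift at the third click

## Robot

A 6-joint arm with a two-finger parallel gripper is mounted at the origin on the work surface. World frame = base frame: x ahead of the robot, y to its left, z up, the work surface at z = 0. Lengths are in mm, angles in degrees, forces in N, time in s.
With the tool pointing down it reaches from about 350 to 850 mm from the base axis. Payload 8.1 kg.
Tool frame: the origin (TCP) lies midway between the tips of the shut fingers; the grasp point (between the pads) lies 19 mm behind it; z points along the fingers, y is the line along which they close (so a half turn about z gives the same grasp; the last joint's range is limited). The gripper opens to 85 mm and grips with 20 to 120 N. Pads are 22 mm wide; open, the fingers measure 114 mm over their backs; the gripper's body (76 mm by 85 mm) begins 54 mm behind the grasp point. The pads swing forward as they close: fully open they stand 13 mm farther back than shut.
Start: joints at [59.851, 7.471, 85.268, -0, 87.261, -4.893], TCP at [255.978, 542.661, 231.292] pointing down, gripper open.
Joint ranges: [-169.43, 169.43], [-51.17, 129.36], [1.28, 143.12], [-76.62, 256.62], [0, 156.53], [-152.29, 152.29]. Speed limits (degrees/s): [136.94, 136.94, 159.86, 180, 180, 180].

## Interface

Orientations are given as [roll, pitch, yaw] about the fixed x, y, z axes, in that order (R = Rz(yaw) Ry(pitch) Rx(roll)).
In Python, from bench import r gives the robot as it stands.
- The arm moves only by the tool apply_moves, never from a script. Its argument "steps" is a list of rows, each a list of 7 numbers: the opening, from -1 (shut) to 1 (fully open), then the shift along the tool's x, y, z in mm, then the turn, a rotation vector about the tool's x, y, z in units of 5 degrees (1.0 is 5 degrees). A call has exactly 8 rows; each row shifts and turns the commanded pose from where the row before left it, along the tool's axes as they then stand; what a row does not reach is not made up. A row lasts 1/10 s, in which the tool goes at most 50 mm and 8.59 degrees, less where a joint would pass 70% of its speed; a pose out of reach is approached as far as the arm can. A call is refused whole if a number of a shift passes 50 or a number of a turn 1, either way. A call with a gripper value outside its range is refused whole. The fingers move at their own pace and stop on an object; "squeeze" is the grip in N (left out, the last holds). Time passes only in rows, so rows that do not move let the fingers close, or fill a call up. It gives the time, the measured TCP pose, the force, the opening and the grip force at its end, in the units of the state.
- r.sense(): the state, without advancing time (a new reading comes with each control period).
- r.snapshot(name): name is "scene" or "top" or "wrist"; returns a dict with "color" (420x560x3 uint8, blue, green, red), "depth" (420x560 float32, mm along the optical axis (not along the pixel's ray), 0 where there is no reading), "mtx" (3x3 intrinsics, pixels), "dist" ([k1, k2, p1, p2, k3] as OpenCV has them; the pictures are not rectified), "T" (4x4, takes a point from camera to world coordinates); the wrist camera has in their place "hand_eye" (4x4, takes a point from camera to tool coordinates, whose origin is the TCP and whose axes are the flange's). Camera axes: x right, y down, z forward; pixel columns grow to the right and rows downward; lengths in mm; the calibration is good to about 2 mm. A picture is of the moment at which its call begins: read the wrist's pose just before it.
- r.hand_in(): hands the job in; it is judged then, once.
The state is a dict: "time": time; "joint_pos": joint angles; "qd": joint speeds; "joint_efforts": joint torques, N m; "tool_pos": TCP position; "tcp_rot": TCP orientation; "ft_force": force on the tool from outside, world axes, zero at the start; "wrist_torque": the same for the moment, N m; "finger_gap": finger opening in mm; "grip_force": force on a finger pad.
Only numpy, scipy, OpenCV 4.12 (cv2) and the standard library are available. Lean on these libraries where they do the work, as an engineer would, in place of code of your own. Each camera call takes 0.05 s, during which the arm holds its last target. There are 200 camera calls.

## Task

Stand the taller of the two white sample pots upright in the round seat on the pot sealer's lift and let go of it. Then swing the sealer's ratchet lever round against its spring by exactly three clicks, never on over a fourth, and keep it there so that the pot stays raised: the lever springs back when let go, so finish with the gripper still holding it. Leave the other things on the bench where they are.

Things in the scene. Friction and masses are not known exactly. Their poses are not given: they have to be found in the camera images.
- pot_tall: the taller white sample pot: open round plastic pot, 56 mm outside diameter, 80 mm high, straight 3 mm wall, about 90 g, empty, standing on the bench; origin at the centre of its underside, z up
- pot_short: the shorter white sample pot, 56 mm in diameter but only 48 mm high; to be left alone; origin at the centre of its underside
- sealer: the pot sealer, a fixed stainless box 260 x 320 mm (its x, y), its deck 90 mm above the bench; origin under its centre at bench level, x to its rear, y to its left. The seat is at (-25, 80) mm, the lever's upright pivot axis at (40, -50) mm; at rest the lever points along -y
- seat (a point): centre of the seat's floor on the lift, 98 mm above the bench at rest; a ring 8 mm high and 67 mm in inner diameter (11 mm wider than the pot) surrounds it, on a disc 100 mm in diameter. The lift rises straight up 30 mm per rad of lever swing (about 18 to 24 mm at the third click)
- lever: the ratchet lever, a flat steel bar that swings level over the deck, clockwise seen from above, from its rest stop through up to 1.0 rad; origin on its upright pivot axis at deck height, local x points along the bar to the knob. A spring always pushes it back to rest (some 9 N at the knob at rest, 11 N near the third click); the clicks alone do not hold it
- knob (a point): point on the axis of the lever's black upright round knob (24 mm in diameter), 120 mm from the pivot, 40 mm above the deck; the knob's top is 20 mm above this point and it is free of the bar (whose top is 26 mm above the deck) from 14 mm below this point upwards
- quadrant: the grey bracket with the pawl, fixed, but set at another angle about the lever's pivot in each run, so the first click comes sooner or later. Origin on the pivot axis at deck height. The level angle between the lever's x axis and this body's x axis is 0.25 to 0.45 rad at rest and grows as the lever is pushed: 0.69 at the first click, 0.87 second, 1.05 third, 1.23 fourth (crest before it 1.14)
- spray: grey spray bottle 60 mm in diameter, 170 mm high, a bystander; origin at the centre of its underside
- bowl: steel bowl 120 mm in diameter, 50 mm high, a bystander; origin at the centre of its underside
- pot_collar: flat aluminium ring 72 mm across, 14 mm high, a bystander near the pots; origin at the centre of its underside
- spatula: spatula lying on the bench, a bystander; x along it
- head_post (a point): top of the 24 mm thick post at the sealer's rear left corner, 220 mm above the bench, that carries the sealing head, swung aside to the rear (its arm and head reach 131 mm behind the post, 164 to 220 mm above the bench). Nothing stands over the seat
- pawl_nose (a point): where the spring-loaded pawl rides on the lever's teeth, 55 mm from the pivot. As the lever is pushed slowly, the force at the knob rises from about 11 N to 16 to 23 N as a tooth climbs the pawl, drops quickly by 7 N or more as it passes over, and begins to rise again in the gap behind the tooth: that is one click, and the lever is in its place. Clicks are 0.18 rad (22 mm at the knob) apart
Things that resemble listed ones, but are neither listed nor needed, are in the scene too. Leave any purple or red look-alike of the pot_tall alone.

How it is judged:
By the outcome, as a careful person would: the job done as asked, in the order asked, and still so for the second after the job is handed in, while the arm keeps its last pose, push and grip.
It also fails if it takes over 72 s, if anything falls off the work surface, if the arm or the gripper's body presses on something with over 40 N, if the wrist force passes 120 N, or if a joint passes its speed limit or range.

## Working session

There is one attempt and no reset: what is moved stays moved. The work goes in short steps, Python scripts to look and compute and a tool call to move; the robot and the scene stay as the last step left them, time stands still between calls to the robot, and variables do not carry over. Pictures are saved under pics/ and viewed, at most 10 in all, crops included, and the job is handed in when it is done.

Besides the shell and the picture viewer there is one more tool, called after "Emit:" as name([rows], argument=value, ...), one row to a line, values as JSON. apply_moves: Moves the arm, as the interface text tells. Its arguments: {"type":"object","properties":{"steps":{"type":"array"},"squeeze":{"type":"number"}},"required":["steps"]}

```bash
mkdir -p pics; ls; python3 - <<'E'
from bench import r
import cv2,pickle
s=r.sense();print(s)
d={}
for n in("scene","top"):
    d[n]=r.snapshot(n);cv2.imwrite(f"pics/{n}1.png",d[n]["color"]);print(n,d[n]["mtx"],d[n]["dist"],d[n]["T"])
pickle.dump(d,open("d1.pkl","wb"))
E
```

```text
pics
{'time': 0.0, 'joint_pos': array([ 5.98509543e+01,  7.51518977e+00,  8.53306877e+01, -1.00190304e-03,
        8.72610641e+01, -4.89128410e+00]), 'qd': array([-0.06451372,  0.11159107, -0.0982044 , -0.03147615,  0.02756314,
       -0.02033979]), 'joint_efforts': array([ 7.02784764e-04, -5.69402289e+01, -5.00547945e+01, -3.10930436e-04,
        1.50271249e-02,  1.79793460e-05]), 'tool_pos': array([255.70245779, 542.16925082, 230.23008063]), 'tcp_rot': array([-1.79893363e+02, -8.12138346e-03,  1.54742280e+02]), 'ft_force': array([-0.14305317, -0.46911798,  0.06745613]), 'wrist_torque': array([ 0.04464125, -0.07215833, -0.02044094]), 'grip_force': 0.0, 'finger_gap': 85.5065139367639}
scene [[419.617433     0.         280.09486917]
 [  0.         419.617433   202.78420692]
 [  0.           0.           1.        ]] [-0.07288871  0.          0.          0.          0.        ] [[-2.86141593e-01  6.02114475e-01 -7.45373160e-01  1.41676363e+03]
 [ 9.58152046e-01  1.86478778e-01 -2.17187297e-01  3.02761320e+02]
 [ 8.22466093e-03 -7.76327137e-01 -6.30276551e-01  9.03275956e+02]
 [ 0.00000000e+00  0.00000000e+00  0.00000000e+00  1.00000000e+00]]
top [[457.50899624   0.         271.55853974]
 [  0.         457.50899624 206.97411313]
 [  0.           0.           1.        ]] [0.00333358 0.         0.         0.         0.        ] [[-2.31368844e-02 -9.80420469e-01  1.95551498e-01  2.52784376e+02]
 [-9.99731997e-01  2.25359176e-02 -5.29788197e-03  2.64299652e+01]
 [ 7.87219471e-04 -1.95621666e-01 -9.80679124e-01  1.52039698e+03]
 [ 0.00000000e+00  0.00000000e+00  0.00000000e+00  1.00000000e+00]]
```

View pics/scene1.png

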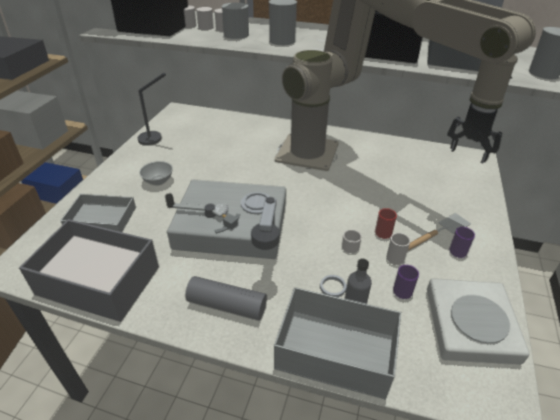

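View pics/top1.png

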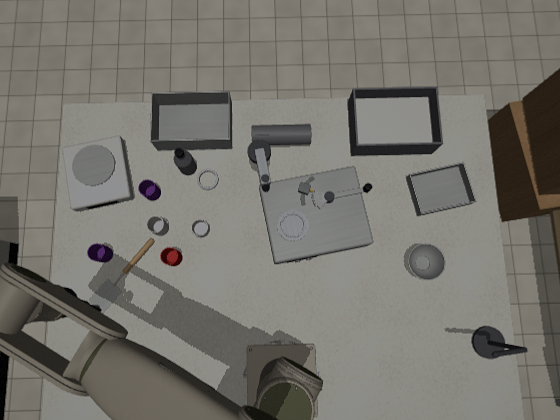

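```bash
cat > h.py <<'E'
import numpy as np,cv2,pickle
def world(s,uv,depth=None,T=None,z=None):
    T=s["T"] if T is None else T
    p=cv2.undistortPoints(np.array([[uv]],float),s["mtx"],s["dist"])[0,0]
    ray=np.array([p[0],p[1],1.])
    if z is not None:
        w=T[:3,:3]@ray; return T[:3,3]+w*(z-T[2,3])/w[2]
    d=s["depth"][int(round(uv[1])),int(round(uv[0]))] if depth is None else depth
    return T[:3,:3]@(ray*d)+T[:3,3]
def cloud(s,T=None):
    T=s["T"] if T is None else T
    h,w=s["depth"].shape
    u,v=np.meshgrid(np.arange(w),np.arange(h))
    p=cv2.undistortPoints(np.stack([u,v],-1).reshape(-1,1,2).astype(float),s["mtx"],s["dist"])[:,0]
    P=np.c_[p,np.ones(len(p))]*s["depth"].reshape(-1,1)
    return (P@T[:3,:3].T+T[:3,3]).reshape(h,w,3)
E
python3 - <<'E'
from h import *
d=pickle.load(open("d1.pkl","rb"));s=d["top"]
c=s["color"][150:275,135:395];cv2.imwrite("pics/topc.png",cv2.resize(c,None,fx=3,fy=3,interpolation=cv2.INTER_CUBIC))
W=cloud(s)
for n,uv in dict(tall=(158,226),short=(201,228),seat=(292,226),piv=(329,197),knob=(367,188),post=(265,187)).items(): print(n,W[uv[1],uv[0]].round(1), W[uv[1]-12:uv[1]+13,uv[0]-12:uv[0]+13,2].max().round(1))
m=(W[...,2]>84)&(W[...,2]<96);m[:,:250]=0;m[:,380:]=0;m[:160]=0;m[270:]=0
r=cv2.minAreaRect(W[m][:,:2].astype(np.float32));print(r,m.sum(),np.median(W[m][:,2]))
for nm,(u0,u1,v0,v1),lo,hi in(("tall",(142,176,210,242),74,90),("short",(188,214,216,242),42,54),("knob",(355,380,178,198),143,160),("post",(250,280,170,200),210,230)):
    q=W[v0:v1,u0:u1].reshape(-1,3);q=q[(q[:,2]>lo)&(q[:,2]<hi)];print(nm,len(q), cv2.minEnclosingCircle(q[:,:2].astype(np.float32)) if len(q) else 0,np.median(q[:,2]) if len(q) else 0)
E
```

```text
tall [498.8 399.9   4.8] 1520.4
short [489.3 256.6   0.8] 1520.4
seat [473.8 -44.1  98.8] 1520.4
piv [ 559.7 -161.9  120.3] 1520.4
knob [ 578.7 -276.1  150.7] 1520.4
post [588.7  37.8 152.2] 1520.4
((517.2933959960938, -119.58889770507812), (259.73284912109375, 319.6712341308594), 10.16679573059082) 6034 91.3427474869278
tall 72 ((495.03533935546875, 391.283203125), 28.52880859375) 79.8212065529666
short 53 ((487.22991943359375, 255.43038940429688), 28.415016174316406) 48.38066671642423
knob 48 ((586.0874633789062, -279.0072021484375), 12.472909927368164) 150.75167568215238
post 138 ((608.1414184570312, 39.53683090209961), 24.753931045532227) 218.35901622266874
```

View pics/topc.png

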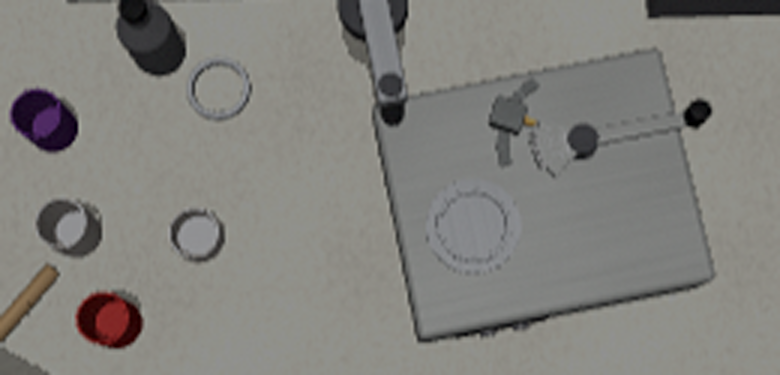

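The top view agrees with the given sizes:
- **Tall pot:** rim at (495, 391), z 80, diameter 57.
- **Sealer:** 260 x 320, yaw about 10.2°. This puts the seat at (479, -45). The predicted knob matches the measured one, (586, -279) at z 151.

I'll turn the gripper clear of the red pot and descend.

Emit:
apply_moves([
  [1,0,0,5,0,0,-1],
  [1,0,0,5,0,0,-1],
  [1,0,0,5,0,0,-1],
  [1,0,0,5,0,0,-1],
  [1,0,0,5,0,0,-1],
  [1,0,0,5,0,0,-1],
  [1,0,0,5,0,0,-1],
  [1,0,0,5,0,0,-1],
])

```text
time: 0.9
tool_pos: [255.8, 542.3, 190.4]
tcp_rot: [-180.0, -0.0, -165.1]
ft_force: [0.5, 0.1, 0.4]
finger_gap: 85.4
grip_force: 0.0
```

```bash
cat >> h.py <<'E'
from scipy.spatial.transform import Rotation as R
def tool(s):
    T=np.eye(4);T[:3,:3]=R.from_euler("xyz",s["tcp_rot"],degrees=True).as_matrix();T[:3,3]=s["tool_pos"];return T
def togo(s,p):
    T=tool(s);return (T[:3,:3].T@(np.array(p)-T[:3,3])).round(1)
def brief(s): print("t",round(s["time"],2),"p",s["tool_pos"].round(1),"rot",s["tcp_rot"].round(1),"F",s["ft_force"].round(1),"gap",round(s["finger_gap"],1),"grip",round(s["grip_force"],1),"j",s["joint_pos"].round(0))
E
python3 - <<'E'
from h import *
from bench import r
s=r.sense();brief(s);print(togo(s,[495,391,150]))
d=pickle.load(open("d1.pkl","rb"));s=d["scene"]
W=cloud(s)
q=W[230:265,385:412].reshape(-1,3);q=q[(q[:,2]>74)&(q[:,2]<86)];print(cv2.minEnclosingCircle(q[:,:2].astype(np.float32)),len(q))
m=(W[...,2]>84)&(W[...,2]<95);m[:,:165]=0;m[:,295:]=0;m[:175]=0;m[260:]=0
print(cv2.minAreaRect(W[m][:,:2].astype(np.float32)))
q=W[190:210,160:180].reshape(-1,3);q=q[(q[:,2]>143)&(q[:,2]<160)];print(cv2.minEnclosingCircle(q[:,:2].astype(np.float32)),len(q))
E
```

```text
t 0.9 p [255.8 542.3 190.4] rot [-180.    -0.  -165.1] F [0.5 0.1 0.4] gap 85.4 grip 0.0 j [ 60.   9.  88.   0.  83. -45.]
[-192.1 -207.9   40.5]
((497.1601257324219, 392.7242431640625), 29.240331649780273) 81
((517.92529296875, -118.36579895019531), (264.1692199707031, 318.8633117675781), 9.636265754699707)
((586.523193359375, -280.23175048828125), 12.010525703430176) 39
```

Emit:
apply_moves([
  [1,-24,-26,0,0,0,0],
  [1,-24,-26,0,0,0,0],
  [1,-24,-26,0,0,0,0],
  [1,-24,-26,0,0,0,0],
  [1,-24,-26,0,0,0,0],
  [1,-24,-26,0,0,0,0],
  [1,-24,-26,0,0,0,0],
  [1,-25,-25,0,0,0,0],
])

```text
time: 1.7
tool_pos: [496.1, 390.4, 190.7]
tcp_rot: [-180.0, -0.1, -165.3]
ft_force: [-0.5, 0.4, -0.9]
finger_gap: 85.7
grip_force: 0.0
```

```bash
python3 - <<'E'
from h import *
from bench import r
s=r.sense();w=r.snapshot("wrist");brief(s);print(togo(s,[496,392,42]),w["hand_eye"].round(2).tolist())
T=tool(s)@w["hand_eye"];W=cloud(w,T)
cv2.imwrite("pics/wrist1.png",w["color"])
m=(W[...,2]>70)&(W[...,2]<90)&(np.hypot(W[...,0]-496,W[...,1]-392)<45)
q=W[m];print(len(q),cv2.minEnclosingCircle(q[:,:2].astype(np.float32)) if len(q) else 0)
E
```

```text
t 1.7 p [496.1 390.4 190.7] rot [-1.800e+02 -1.000e-01 -1.653e+02] F [-0.5  0.4 -0.9] gap 85.7 grip 0.0 j [ 34.  14.  83.   0.  84. -71.]
[ -0.4   1.6 148.7] [[-0.0, -0.95, -0.3, 74.61], [1.0, -0.0, -0.0, -0.43], [0.0, -0.3, 0.95, -143.0], [0.0, 0.0, 0.0, 1.0]]
963 ((495.3534240722656, 391.0107421875), 27.743751525878906)
```

View pics/wrist1.png

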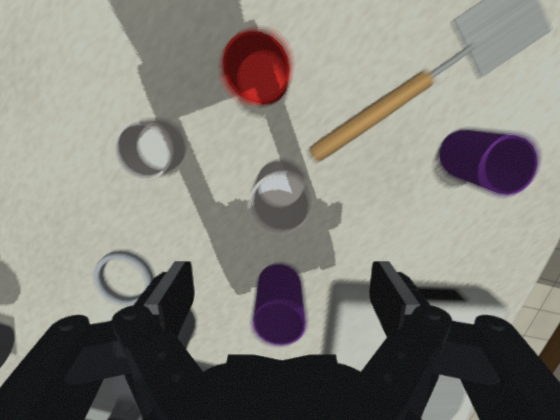

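The tall pot sits centred between the fingers at px (280, 195). The red pot and the spatula are clear, so I'll descend and grip.

Emit:
apply_moves([
  [1,0,0.5,25,0,0,0],
  [1,0,0.5,30,0,0,0],
  [1,0,0,30,0,0,0],
  [1,0,0,30,0,0,0],
  [1,0,0,20,0,0,0],
  [1,0,0,13,0,0,0],
  [1,0,0,0,0,0,0],
  [-1,0,0,0,0,0,0],
], squeeze=30)

```text
time: 2.55
tool_pos: [495.3, 392.8, 43.9]
tcp_rot: [180.0, 0.0, -165.3]
ft_force: [0.0, 0.1, 0.1]
finger_gap: 73.2
grip_force: 0.0
```

Emit:
apply_moves([
  [-1,0,0,0,0,0,0],
  [-1,0,0,0,0,0,0],
  [-1,0,0,0,0,0,0],
  [-1,0,0,0,0,0,0],
  [-1,0,0,0,0,0,0],
  [-1,0,0,0,0,0,0],
  [-1,0,0,0,0,0,0],
  [-1,0,0,0,0,0,0],
])

```text
time: 3.35
tool_pos: [496.4, 393.4, 45.4]
tcp_rot: [179.9, 0.2, -165.3]
ft_force: [-0.2, -0.8, 6.5]
finger_gap: 55.1
grip_force: 32.3
```

Emit:
apply_moves([
  [-1,0,0,-20,0,0,0],
  [-1,0,0,-40,0,0,0],
  [-1,0,0,-40,0,0,0],
  [-1,0,0,-40,0,0,0],
  [-1,5,-15,-20,0,0,0],
  [-1,10,-35,0,0,0,0],
  [-1,12,-40,0,0,0,0],
  [-1,12,-40,0,0,0,0],
])

```text
time: 4.15
tool_pos: [490.2, 255.9, 203.8]
tcp_rot: [180.0, 0.1, -165.2]
ft_force: [0.1, -0.8, -1.4]
finger_gap: 55.5
grip_force: 32.3
```

Emit:
apply_moves([
  [-1,12,-40,0,0,0,0],
  [-1,12,-40,0,0,0,0],
  [-1,12,-40,0,0,0,0],
  [-1,12,-40,0,0,0,0],
  [-1,12,-40,0,0,0,0],
  [-1,12,-40,0,0,0,0],
  [-1,10,-30,0,0,0,0],
  [-1,6,-19,0,0,0,0],
])

```text
time: 4.95
tool_pos: [478.5, -47.3, 203.7]
tcp_rot: [-180.0, 0.0, -165.4]
ft_force: [0.0, -0.1, -0.9]
finger_gap: 55.3
grip_force: 32.3
```

```bash
python3 - <<'E'
from h import *
from bench import r
s=r.sense();w=r.snapshot("wrist");brief(s);print(togo(s,[479,-45,143]))
T=tool(s)@w["hand_eye"];W=cloud(w,T)
cv2.imwrite("pics/wrist2.png",w["color"])
pickle.dump((s,w),open("w2.pkl","wb"))
t=r.snapshot("top");pickle.dump(t,open("t2.pkl","wb"))
S=r.snapshot("scene");pickle.dump(S,open("s2.pkl","wb"))
print((S["depth"]>0).mean())
c=S["color"][100:280,150:330];cv2.imwrite("pics/sc2.png",cv2.resize(c,None,fx=3,fy=3,interpolation=cv2.INTER_CUBIC))
E
```

```text
t 4.95 p [478.5 -47.3 203.7] rot [-180.     0.  -165.4] F [ 0.  -0.1 -0.9] gap 55.3 grip 32.3 j [ -12.  -11.  106.   -0.   85. -116.]
[-1.   2.1 60.7]
0.9959183673469387
```

View pics/wrist2.png

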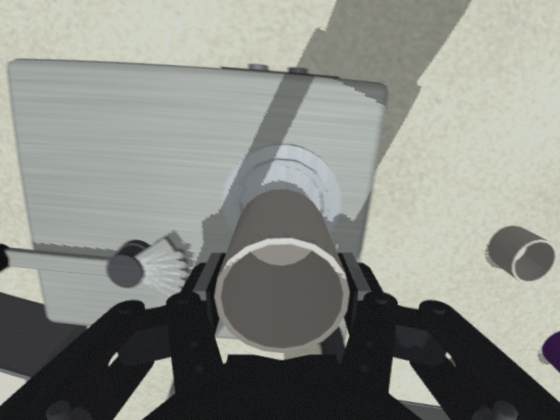

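The pot is held upright and the near half of the seat ring shows at px (283, 170). I'll cross-check the seat centre from the depth images.

```bash
python3 - <<'E'
from h import *
from scipy.optimize import least_squares
d=pickle.load(open("d1.pkl","rb"))
def fitc(q,r0=None):
    f=lambda p:np.hypot(q[:,0]-p[0],q[:,1]-p[1])-(p[2] if r0 is None else r0)
    return least_squares(f,[*q[:,:2].mean(0),40],loss="soft_l1").x.round(1)
for n in("top","scene"):
    W=cloud(d[n]);D=np.hypot(W[...,0]-479,W[...,1]+45)
    q=W[(D<65)&(W[...,2]>103)&(W[...,2]<110)];q2=W[(D<65)&(W[...,2]>96)&(W[...,2]<110)]
    print(n,len(q),fitc(q),np.median(q[:,2]),cv2.minEnclosingCircle(q2[:,:2].astype(np.float32)), np.median(W[(D<25)][:,2]))
s,w=pickle.load(open("w2.pkl","rb"));W=cloud(w,tool(s)@w["hand_eye"]);D=np.hypot(W[...,0]-479,W[...,1]+45)
q=W[(D<65)&(W[...,2]>103.5)&(W[...,2]<110)];print("wr",len(q),fitc(q),fitc(q,36))
q=W[(D<65)&(W[...,2]>235)&(W[...,2]<243)];print("pot",len(q),cv2.minEnclosingCircle(q[:,:2].astype(np.float32)))
z=W[(D<40)&(W[...,2]>200)][:,2];print(np.percentile(z,[50,95,99.5]))
E
```

```text
top 203 [478.9 -45.1  35.9] 105.12106095153172 ((479.3154602050781, -44.01947021484375), 64.16744995117188) 99.98270453519774
scene 74 [478.8 -43.6  36.6] 104.7744719820995 ((478.3763732910156, -44.74008560180664), 51.12783432006836) 97.02139790897581
wr 1052 [479.  -46.3  36.4] [478.5 -46.4  40. ]
pot 4340 ((473.2568054199219, -49.00642776489258), 41.423038482666016)
[275.19859751 301.35941443 304.17053529]
```

Emit:
apply_moves([
  [-1,-0.5,2,10,0,0,0],
  [-1,0,0,12,0,0,0],
  [-1,0,0,12,0,0,0],
  [-1,0,0,9,0,0,0],
  [-1,0,0,6,0,0,0],
  [-1,0,0,4,0,0,0],
  [-1,0,0,2,0,0,0],
  [-1,0,0,0,0,0,0],
])

```text
time: 5.9
tool_pos: [478.9, -42.9, 148.3]
tcp_rot: [180.0, 0.0, -165.3]
ft_force: [-0.1, -0.2, -0.8]
finger_gap: 55.2
grip_force: 32.3
```

Emit:
apply_moves([
  [-1,0,0,1,0,0,0],
  [-1,0,0,1,0,0,0],
  [-1,0,0,1,0,0,0],
  [-1,0,0,0.5,0,0,0],
  [-1,0,0,0.5,0,0,0],
  [-1,0,0,0,0,0,0],
  [-1,0,0,0,0,0,0],
  [-1,0,0,0,0,0,0],
])

```text
time: 6.7
tool_pos: [478.9, -42.9, 144.3]
tcp_rot: [-180.0, 0.0, -165.3]
ft_force: [-0.7, -0.5, -1.0]
finger_gap: 55.1
grip_force: 32.3
```

Emit:
apply_moves([
  [-1,0,-1,0,0,0,0],
  [-1,0,-1,0,0,0,0],
  [-1,0,0,0.5,0,0,0],
  [-1,0,0,0.5,0,0,0],
  [-1,0,0,0.5,0,0,0],
  [-1,0,0,0,0,0,0],
  [-1,0,0,0,0,0,0],
  [-1,0,0,0,0,0,0],
])

```text
time: 7.5
tool_pos: [479.6, -44.9, 143.4]
tcp_rot: [-180.0, 0.0, -165.3]
ft_force: [-1.6, -0.4, 5.8]
finger_gap: 55.4
grip_force: 32.8
```

Contact with the seat floor came at the expected height: on the ring it would have been 8 mm higher. Release and retreat upward.

Emit:
apply_moves([
  [0.4,0,0,0,0,0,0],
  [0.4,0,0,0,0,0,0],
  [0.4,0,0,0,0,0,0],
  [0.6,0,0,0,0,0,0],
  [0.8,0,0,0,0,0,0],
  [1,0,0,0,0,0,0],
  [1,0,0,0,0,0,0],
  [1,0,0,0,0,0,0],
])

```text
time: 8.3
tool_pos: [479.4, -44.8, 142.8]
tcp_rot: [-180.0, 0.0, -165.3]
ft_force: [0.2, 0.3, 0.2]
finger_gap: 85.2
grip_force: 0.0
```

Emit:
apply_moves([
  [1,0,0,-5,0,0,0],
  [1,0,0,-15,0,0,0],
  [1,0,0,-30,0,0,0],
  [1,0,0,-30,0,0,0],
  [1,0,0,-30,0,0,0],
  [1,0,0,-20,0,0,0],
  [1,0,0,0,0,0,0],
  [1,0,0,0,0,0,0],
])

```text
time: 9.1
tool_pos: [479.7, -44.9, 273.9]
tcp_rot: [-180.0, 0.1, -165.3]
ft_force: [-1.0, 1.2, -0.7]
finger_gap: 85.2
grip_force: 0.0
```

```bash
python3 - <<'E'
from h import *
from bench import r
s=r.sense();w=r.snapshot("wrist");S=r.snapshot("scene");brief(s)
pickle.dump((s,w,S),open("w3.pkl","wb"))
c=S["color"][150:270,140:310];cv2.imwrite("pics/sc3.png",np.hstack([cv2.resize(c,(400,282),interpolation=cv2.INTER_CUBIC),cv2.resize(w["color"],(376,282))]))
for n,W in(("s",cloud(S)),("w",cloud(w,tool(s)@w["hand_eye"]))):
    D=np.hypot(W[...,0]-479,W[...,1]+45)
    q=W[(D<45)&(W[...,2]>172)&(W[...,2]<188)]
    print(n,len(q),q[:,2].min() if len(q) else 0,np.median(q[:,2]),cv2.minEnclosingCircle(q[:,:2].astype(np.float32)))
    q=np.c_[q,np.ones(len(q))];print(np.linalg.lstsq(q[:,[0,1,3]],q[:,2],rcond=None)[0])
E
```

```text
t 9.1 p [479.7 -44.9 273.9] rot [-1.800e+02  1.000e-01 -1.653e+02] F [-1.   1.2 -0.7] gap 85.2 grip 0.0 j [ -11.  -12.  100.   -0.   92. -116.]
s 79 172.01821647764757 175.80527655383366 ((478.7679443359375, -43.493133544921875), 30.21454620361328)
[2.37471236e-03 8.07601654e-03 1.74881685e+02]
w 935 172.00497628359585 177.99701829392876 ((478.7601318359375, -46.370384216308594), 27.719205856323242)
[-1.65925402e-02 -3.26217266e-03  1.85189398e+02]
```

View pics/sc3.png

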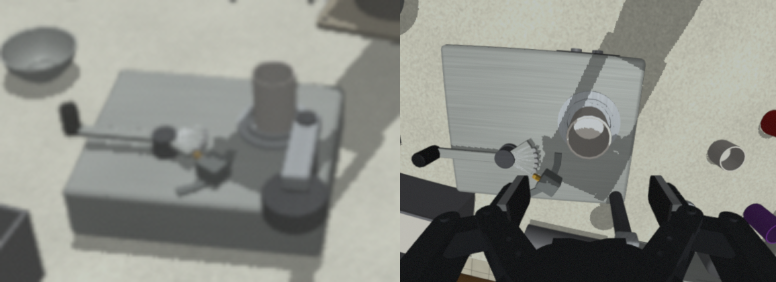

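The pot stands upright in the seat: its rim is at z 178, centred at (479, -45). Now to the knob.

Emit:
apply_moves([
  [1,-5,-30,5,0,0,1],
  [1,0,0,0,0,0,1],
  [1,0,0,0,0,0,1],
  [1,0,0,0,0,0,1],
  [1,0,0,0,0,0,1],
  [1,0,0,0,0,0,1],
  [1,0,0,0,0,0,1],
  [1,0,0,0,0,0,1],
])

```text
time: 10.0
tool_pos: [491.1, -72.4, 266.2]
tcp_rot: [-180.0, -0.2, 154.5]
ft_force: [0.4, -0.3, -0.4]
finger_gap: 85.6
grip_force: 0.0
```

Emit:
apply_moves([
  [1,0,0,0,0,0,1],
  [1,0,0,0,0,0,1],
  [1,0,0,0,0,0,1],
  [1,0,0,0,0,0,1],
  [1,0,0,0,0,0,1],
  [1,0,0,0,0,0,1],
  [1,0,0,0,0,0,1],
  [1,0,0,0,0,0,1],
])

```text
time: 10.8
tool_pos: [491.0, -72.3, 266.2]
tcp_rot: [-179.9, -0.1, 114.5]
ft_force: [-0.3, 0.4, 0.6]
finger_gap: 85.8
grip_force: 0.0
```

Emit:
apply_moves([
  [1,0,0,0,0,0,1],
  [1,0,0,0,0,0,1],
  [1,0,0,0,0,0,1],
  [1,0,0,0,0,0,0],
  [1,0,0,0,0,0,0],
  [1,0,0,0,0,0,0],
  [1,0,0,0,0,0,0],
  [1,0,0,0,0,0,0],
])

```text
time: 11.6
tool_pos: [491.8, -72.6, 267.7]
tcp_rot: [-180.0, -0.0, 99.8]
ft_force: [-0.1, 0.5, -0.1]
finger_gap: 85.8
grip_force: 0.0
```

```bash
python3 - <<'E'
from h import *
from bench import r
s=r.sense();brief(s);print(togo(s,[586.3,-279.6,200]))
E
```

```text
t 11.6 p [491.8 -72.6 267.7] rot [-180.    -0.    99.8] F [-0.1  0.5 -0.1] gap 85.8 grip 0.0 j [-14.  -9.  98.  -0.  91. -24.]
[-220.1   57.9   67.7]
```

Emit:
apply_moves([
  [1,-20,5,0,0,0,0],
  [1,-30,8,10,0,0,0],
  [1,-35,9,10,0,0,0],
  [1,-35,9,10,0,0,0],
  [1,-35,9,10,0,0,0],
  [1,-35,9,10,0,0,0],
  [1,-20,6,10,0,0,0],
  [1,-10,3,8,0,0,0],
])

```text
time: 12.4
tool_pos: [586.3, -281.3, 198.5]
tcp_rot: [-180.0, -0.0, 99.7]
ft_force: [0.3, 1.1, 0.3]
finger_gap: 85.5
grip_force: 0.0
```

```bash
python3 - <<'E'
from h import *
from bench import r
s=r.sense();w=r.snapshot("wrist");brief(s);W=cloud(w,tool(s)@w["hand_eye"])
D=np.hypot(W[...,0]-586,W[...,1]+280)
q=W[(D<35)&(W[...,2]>140)&(W[...,2]<158)];c=cv2.minEnclosingCircle(q[:,:2].astype(np.float32));print(len(q),c,np.median(q[:,2]))
print(togo(s,[586.3,-279.6,122]))
cv2.imwrite("pics/wrist4.png",w["color"])
E
```

```text
t 12.4 p [ 586.3 -281.3  198.5] rot [-180.    -0.    99.7] F [0.3 1.1 0.3] gap 85.5 grip 0.0 j [-30.  16.  79.  -0.  85. -40.]
983 ((586.2240600585938, -280.4714660644531), 11.9140625) 150.01989351677057
[ 1.7  0.4 76.5]
```

View pics/wrist4.png

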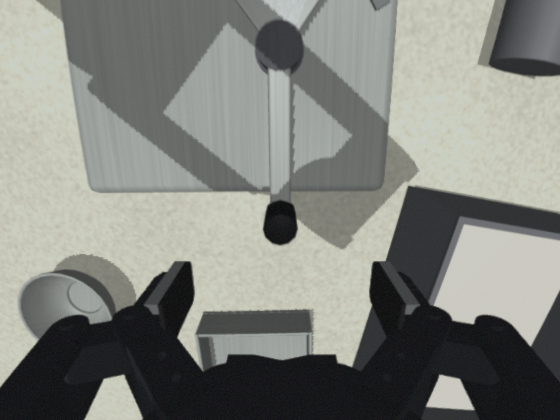

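The knob is centred at px (280, 222), with the bar running radially away from it. Descend and close.

Emit:
apply_moves([
  [1,1,0,15,0,0,0],
  [1,0,0,18,0,0,0],
  [1,0,0,18,0,0,0],
  [1,0,0,14,0,0,0],
  [1,0,0,8,0,0,0],
  [1,0,0,3,0,0,0],
  [-0.2,0,0,0,0,0,0],
  [-0.2,0,0,0,0,0,0],
], squeeze=50)

```text
time: 13.25
tool_pos: [586.6, -278.8, 124.9]
tcp_rot: [179.9, 0.1, 99.7]
ft_force: [0.4, -0.4, -0.0]
finger_gap: 58.9
grip_force: 0.0
```

Emit:
apply_moves([
  [-1,0,0,0,0,0,0],
  [-1,0,0,0,0,0,0],
  [-1,0,0,0,0,0,0],
  [-1,0,0,0,0,0,0],
  [-1,0,0,0,0,0,0],
  [-1,0,0,0,0,0,0],
  [-1,0,0,0,0,0,0],
  [-1,0,0,0,0,0,0],
])

```text
time: 14.05
tool_pos: [584.7, -279.3, 124.8]
tcp_rot: [-179.9, 0.0, 99.7]
ft_force: [-9.9, -0.5, 8.6]
finger_gap: 22.1
grip_force: 48.8
```

```bash
cat >> h.py <<'E'
P=np.array([565.6,-161.8])
def lev(s):
    T=tool(s);g=T[:3,3];v=g[:2]-P;a=np.degrees(np.arctan2(v[1],v[0]))
    u=np.array([v[1],-v[0]])/np.hypot(*v)   # clockwise tangent
    print("t",round(s["time"],2),"r",np.hypot(*v).round(1),"swing rad",round(np.radians(-80.0-a),3),"yaw",s["tcp_rot"][2].round(1),"z",g[2].round(1),"push",round(-s["ft_force"][:2]@u,1),"F",s["ft_force"].round(1),"gap",round(s["finger_gap"],1),"grip",round(s["grip_force"],1))
E
python3 -c "
from h import *
from bench import r
lev(r.sense())"
```

```text
t 14.05 r 119.0 swing rad 0.013 yaw 99.7 z 124.8 push -9.8 F [-9.9 -0.5  8.6] gap 22.1 grip 48.8
```

Gripped, with the knob against its rest stop. Pushing: an initial 0.12 rad (no crest can come before 0.15), then small increments while watching the force.

Emit:
apply_moves([
  [-1,0,-2.2,0,0,0,0.2],
  [-1,0,-2.2,0,0,0,0.2],
  [-1,0,-2.2,0,0,0,0.2],
  [-1,0,-2.2,0,0,0,0.2],
  [-1,0,-2.2,0,0,0,0.2],
  [-1,0,-2.2,0,0,0,0.2],
  [-1,0,-2.2,0,0,0,0.2],
  [-1,0,0,0,0,0,0],
])

```text
time: 14.85
tool_pos: [572.1, -280.8, 125.0]
tcp_rot: [179.8, 0.1, 92.7]
ft_force: [6.0, -0.8, 1.7]
finger_gap: 22.2
grip_force: 49.0
```

```bash
python3 -c "
from h import *
from bench import r
lev(r.sense())"
```

```text
t 14.85 r 119.1 swing rad 0.12 yaw 92.7 z 125.0 push 6.0 F [ 6.  -0.8  1.7] gap 22.2 grip 49.0
```

Emit:
apply_moves([
  [-1,0,-0.9,0,0,0,0.09],
  [-1,0,-0.9,0,0,0,0.09],
  [-1,0,-0.9,0,0,0,0.09],
  [-1,0,-0.9,0,0,0,0.09],
  [-1,0,0,0,0,0,0],
  [-1,0,0,0,0,0,0],
  [-1,0,0,0,0,0,0],
  [-1,0,0,0,0,0,0],
])

```text
time: 15.65
tool_pos: [569.4, -280.9, 125.0]
tcp_rot: [179.7, 0.1, 91.0]
ft_force: [10.5, -1.0, -0.7]
finger_gap: 21.9
grip_force: 48.9
```

Emit:
apply_moves([
  [-1,0,-0.9,0,0,0,0.09],
  [-1,0,-0.9,0,0,0,0.09],
  [-1,0,-0.9,0,0,0,0.09],
  [-1,0,-0.9,0,0,0,0.09],
  [-1,0,0,0,0,0,0],
  [-1,0,0,0,0,0,0],
  [-1,0,0,0,0,0,0],
  [-1,0,0,0,0,0,0],
])

```text
time: 16.45
tool_pos: [565.4, -281.1, 125.0]
tcp_rot: [179.8, 0.1, 89.1]
ft_force: [8.5, -1.3, 1.6]
finger_gap: 22.4
grip_force: 49.2
```

Emit:
apply_moves([
  [-1,0,-0.9,0,0,0,0.09],
  [-1,0,-0.9,0,0,0,0.09],
  [-1,0,-0.9,0,0,0,0.09],
  [-1,0,-0.9,0,0,0,0.09],
  [-1,0,0,0,0,0,0],
  [-1,0,0,0,0,0,0],
  [-1,0,0,0,0,0,0],
  [-1,0,0,0,0,0,0],
])

```text
time: 17.25
tool_pos: [561.3, -281.1, 124.9]
tcp_rot: [179.8, 0.1, 87.3]
ft_force: [5.4, -2.9, 3.5]
finger_gap: 22.5
grip_force: 49.5
```

Emit:
apply_moves([
  [-1,0,-0.9,0,0,0,0.09],
  [-1,0,-0.9,0,0,0,0.09],
  [-1,0,-0.9,0,0,0,0.09],
  [-1,0,-0.9,0,0,0,0.09],
  [-1,0,0,0,0,0,0],
  [-1,0,0,0,0,0,0],
  [-1,0,0,0,0,0,0],
  [-1,0,0,0,0,0,0],
])

```text
time: 18.05
tool_pos: [557.2, -281.0, 124.9]
tcp_rot: [179.9, 0.1, 85.5]
ft_force: [4.8, -2.0, 4.7]
finger_gap: 22.5
grip_force: 49.9
```

Emit:
apply_moves([
  [-1,0,-0.9,0,0,0,0.09],
  [-1,0,-0.9,0,0,0,0.09],
  [-1,0,-0.9,0,0,0,0.09],
  [-1,0,-0.9,0,0,0,0.09],
  [-1,0,0,0,0,0,0],
  [-1,0,0,0,0,0,0],
  [-1,0,0,0,0,0,0],
  [-1,0,0,0,0,0,0],
])

```text
time: 18.85
tool_pos: [553.3, -280.7, 124.9]
tcp_rot: [179.9, 0.1, 83.7]
ft_force: [2.8, -1.4, 6.4]
finger_gap: 22.2
grip_force: 49.9
```

Emit:
apply_moves([
  [-1,0,-0.9,0,0,0,0.09],
  [-1,0,-0.9,0,0,0,0.09],
  [-1,0,-0.9,0,0,0,0.09],
  [-1,0,-0.9,0,0,0,0.09],
  [-1,0,0,0,0,0,0],
  [-1,0,0,0,0,0,0],
  [-1,0,0,0,0,0,0],
  [-1,0,0,0,0,0,0],
])

```text
time: 19.65
tool_pos: [550.4, -280.3, 124.9]
tcp_rot: [179.8, 0.1, 82.0]
ft_force: [6.2, -3.0, 4.6]
finger_gap: 22.3
grip_force: 49.7
```

```bash
python3 -c "
from h import *
from bench import r
lev(r.sense())"
```

```text
t 19.65 r 119.5 swing rad 0.302 yaw 82.0 z 124.9 push 6.5 F [ 6.2 -3.   4.6] gap 22.3 grip 49.7
```

```bash
cat >> h.py <<'E'
def rim(r):
    S=r.snapshot("scene");W=cloud(S);D=np.hypot(W[...,0]-479,W[...,1]+45)
    q=W[(D<34)&(W[...,2]>165)&(W[...,2]<215)];z=np.sort(q[:,2]);print("rim z",z[-40:].mean().round(1),len(z));return S
E
python3 - <<'E'
from h import *
from bench import r
S0=pickle.load(open("w3.pkl","rb"))[2]
class Q: 
    snapshot=staticmethod(lambda n:S0)
rim(Q); S=rim(r)
s=r.sense();lev(s);w=r.snapshot("wrist");t=r.snapshot("top")
pickle.dump((s,w,S,t),open("w5.pkl","wb"))
a=cv2.resize(S["color"][150:270,140:310],(396,280),interpolation=cv2.INTER_CUBIC);b=cv2.resize(w["color"],(396,280))
cv2.imwrite("pics/p5.png",np.hstack([a,b]));print(s["wrist_torque"])
E
```

```text
rim z 177.2 146
rim z 186.0 229
t 19.7 r 119.4 swing rad 0.303 yaw 82.0 z 124.9 push 6.6 F [ 6.3 -2.9  5.6] gap 22.7 grip 49.7
[-0.52420964 -0.74498397  0.51618087]
```

View pics/p5.png

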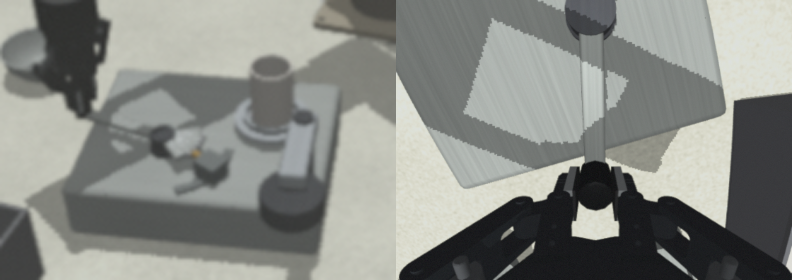

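The lift rose 8.8 mm for 0.30 rad, so the lever is following. The force readings suggest the first crest was near 0.15 and the next is near 0.33. The fourth crest can't come before 0.69, so going on to about 0.5 is safe.

Emit:
apply_moves([
  [-1,0,-0.9,0,0,0,0.09],
  [-1,0,-0.9,0,0,0,0.09],
  [-1,0,-0.9,0,0,0,0.09],
  [-1,0,0,0,0,0,0],
  [-1,0,0,0,0,0,0],
  [-1,0,0,0,0,0,0],
  [-1,0,0,0,0,0,0],
  [-1,0,0,0,0,0,0],
])

```text
time: 20.6
tool_pos: [548.1, -280.1, 124.9]
tcp_rot: [179.8, 0.1, 80.6]
ft_force: [9.3, -3.4, 3.1]
finger_gap: 22.5
grip_force: 49.6
```

Emit:
apply_moves([
  [-1,0,-0.9,0,0,0,0.09],
  [-1,0,-0.9,0,0,0,0.09],
  [-1,0,-0.9,0,0,0,0.09],
  [-1,0,0,0,0,0,0],
  [-1,0,0,0,0,0,0],
  [-1,0,0,0,0,0,0],
  [-1,0,0,0,0,0,0],
  [-1,0,0,0,0,0,0],
])

```text
time: 21.4
tool_pos: [546.3, -279.3, 124.9]
tcp_rot: [179.7, 0.0, 79.2]
ft_force: [13.4, -2.9, 0.6]
finger_gap: 22.2
grip_force: 49.8
```

Emit:
apply_moves([
  [-1,0,-0.9,0,0,0,0.09],
  [-1,0,-0.9,0,0,0,0.09],
  [-1,0,-0.9,0,0,0,0.09],
  [-1,0,0,0,0,0,0],
  [-1,0,0,0,0,0,0],
  [-1,0,0,0,0,0,0],
  [-1,0,0,0,0,0,0],
  [-1,0,0,0,0,0,0],
])

```text
time: 22.2
tool_pos: [543.6, -278.9, 124.9]
tcp_rot: [179.7, 0.0, 77.9]
ft_force: [12.4, -4.6, 0.8]
finger_gap: 22.2
grip_force: 49.9
```

Emit:
apply_moves([
  [-1,0,-0.9,0,0,0,0.09],
  [-1,0,-0.9,0,0,0,0.09],
  [-1,0,-0.9,0,0,0,0.09],
  [-1,0,0,0,0,0,0],
  [-1,0,0,0,0,0,0],
  [-1,0,0,0,0,0,0],
  [-1,0,0,0,0,0,0],
  [-1,0,0,0,0,0,0],
])

```text
time: 23.0
tool_pos: [540.7, -278.4, 124.9]
tcp_rot: [179.7, 0.0, 76.5]
ft_force: [11.3, -3.6, 0.6]
finger_gap: 22.3
grip_force: 49.9
```

Emit:
apply_moves([
  [-1,0,-0.9,0,0,0,0.09],
  [-1,0,-0.9,0,0,0,0.09],
  [-1,0,-0.9,0,0,0,0.09],
  [-1,0,0,0,0,0,0],
  [-1,0,0,0,0,0,0],
  [-1,0,0,0,0,0,0],
  [-1,0,0,0,0,0,0],
  [-1,0,0,0,0,0,0],
])

```text
time: 23.8
tool_pos: [537.9, -277.7, 124.9]
tcp_rot: [179.7, 0.0, 75.1]
ft_force: [11.2, -4.0, 2.5]
finger_gap: 22.1
grip_force: 50.0
```

Emit:
apply_moves([
  [-1,0,-0.9,0,0,0,0.09],
  [-1,0,-0.9,0,0,0,0.09],
  [-1,0,-0.9,0,0,0,0.09],
  [-1,0,0,0,0,0,0],
  [-1,0,0,0,0,0,0],
  [-1,0,0,0,0,0,0],
  [-1,0,0,0,0,0,0],
  [-1,0,0,0,0,0,0],
])

```text
time: 24.6
tool_pos: [535.1, -277.1, 124.9]
tcp_rot: [179.7, 0.0, 73.8]
ft_force: [9.7, -3.0, 1.2]
finger_gap: 22.3
grip_force: 50.0
```

```bash
python3 - <<'E'
from h import *
from bench import r
lev(r.sense());rim(r)
s,w,S=pickle.load(open("w3.pkl","rb"));T=tool(s)@w["hand_eye"]
W=cloud(w,T);D=np.hypot(W[...,0]-P[0],W[...,1]-P[1]);A=np.degrees(np.arctan2(W[...,1]-P[1],W[...,0]-P[0]))
for a in range(-60,181,20):
    m=(D>25)&(D<58)&(abs(A-a)<10);print(a,np.percentile(W[m][:,2],[50,90]).round(0),end="; ")
z=112;n=500;sc=n/150
yy,xx=np.mgrid[0:n,0:n];X=P[0]+75-yy/sc;Y=P[1]+75-xx/sc
pc=(np.stack([X,Y,np.full_like(X,z)],-1)-T[:3,3])@T[:3,:3]
uv=cv2.projectPoints(pc.reshape(-1,1,3),np.zeros(3),np.zeros(3),w["mtx"],w["dist"])[0].reshape(n,n,2).astype(np.float32)
cv2.imwrite("pics/ortho.png",cv2.remap(w["color"],uv,None,cv2.INTER_CUBIC))
E
```

```text
t 24.6 r 119.3 swing rad 0.433 yaw 73.8 z 124.9 push 10.1 F [ 9.7 -3.   1.2] gap 22.3 grip 50.0
rim z 190.0 258
-60 [ 91. 116.]; -40 [91. 92.]; -20 [91. 91.]; 0 [91. 92.]; 20 [91. 92.]; 40 [91. 91.]; 60 [115. 116.]; 80 [115. 116.]; 100 [115. 116.]; 120 [114. 116.]; 140 [ 92. 116.]; 160 [91. 92.]; 180 [91. 91.];
```

View pics/ortho.png

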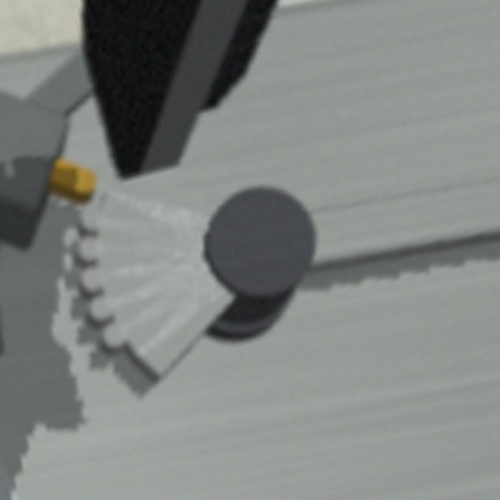

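The rectified view shows the lever's first tooth about 0.18 rad short of the pawl nose at rest: nose at px (95, 185), teeth at (90, 215), (88, 248), (92, 280) and so on. Together with the force pattern, this puts the crests near 0.18, 0.36, 0.54 and 0.72, and the third click's place near 0.63. The next moves end near 0.61, still short of any possible fourth crest.

Emit:
apply_moves([
  [-1,0,-0.9,0,0,0,0.09],
  [-1,0,-0.9,0,0,0,0.09],
  [-1,0,-0.9,0,0,0,0.09],
  [-1,0,0,0,0,0,0],
  [-1,0,0,0,0,0,0],
  [-1,0,0,0,0,0,0],
  [-1,0,0,0,0,0,0],
  [-1,0,0,0,0,0,0],
])

```text
time: 25.45
tool_pos: [532.4, -276.3, 124.9]
tcp_rot: [179.8, 0.0, 72.4]
ft_force: [8.8, -4.3, 3.0]
finger_gap: 22.4
grip_force: 50.1
```

Emit:
apply_moves([
  [-1,0,-0.9,0,0,0,0.09],
  [-1,0,-0.9,0,0,0,0.09],
  [-1,0,-0.9,0,0,0,0.09],
  [-1,0,0,0,0,0,0],
  [-1,0,0,0,0,0,0],
  [-1,0,0,0,0,0,0],
  [-1,0,0,0,0,0,0],
  [-1,0,0,0,0,0,0],
])

```text
time: 26.25
tool_pos: [530.2, -275.7, 124.9]
tcp_rot: [179.7, 0.0, 71.1]
ft_force: [11.4, -5.0, 0.8]
finger_gap: 22.1
grip_force: 50.0
```

Emit:
apply_moves([
  [-1,0,-0.9,0,0,0,0.09],
  [-1,0,-0.9,0,0,0,0.09],
  [-1,0,-0.9,0,0,0,0.09],
  [-1,0,0,0,0,0,0],
  [-1,0,0,0,0,0,0],
  [-1,0,0,0,0,0,0],
  [-1,0,0,0,0,0,0],
  [-1,0,0,0,0,0,0],
])

```text
time: 27.05
tool_pos: [527.7, -274.9, 124.9]
tcp_rot: [179.7, 0.0, 69.7]
ft_force: [11.8, -6.6, 0.9]
finger_gap: 22.3
grip_force: 49.9
```

Emit:
apply_moves([
  [-1,0,-0.9,0,0,0,0.09],
  [-1,0,-0.9,0,0,0,0.09],
  [-1,0,-0.9,0,0,0,0.09],
  [-1,0,0,0,0,0,0],
  [-1,0,0,0,0,0,0],
  [-1,0,0,0,0,0,0],
  [-1,0,0,0,0,0,0],
  [-1,0,0,0,0,0,0],
])

```text
time: 27.85
tool_pos: [525.9, -274.3, 125.0]
tcp_rot: [179.6, 0.0, 68.4]
ft_force: [15.8, -7.6, -0.8]
finger_gap: 22.3
grip_force: 49.7
```

Emit:
apply_moves([
  [-1,0,-0.9,0,0,0,0.09],
  [-1,0,-0.9,0,0,0,0.09],
  [-1,0,-0.9,0,0,0,0.09],
  [-1,0,0,0,0,0,0],
  [-1,0,0,0,0,0,0],
  [-1,0,0,0,0,0,0],
  [-1,0,0,0,0,0,0],
  [-1,0,0,0,0,0,0],
])

```text
time: 28.65
tool_pos: [522.8, -273.2, 124.9]
tcp_rot: [179.7, 0.0, 67.1]
ft_force: [12.5, -6.9, -0.6]
finger_gap: 22.0
grip_force: 49.9
```

Emit:
apply_moves([
  [-1,0,-0.9,0,0,0,0.09],
  [-1,0,-0.9,0,0,0,0.09],
  [-1,0,-0.9,0,0,0,0.09],
  [-1,0,0,0,0,0,0],
  [-1,0,0,0,0,0,0],
  [-1,0,0,0,0,0,0],
  [-1,0,0,0,0,0,0],
  [-1,0,0,0,0,0,0],
])

```text
time: 29.45
tool_pos: [520.0, -272.1, 124.9]
tcp_rot: [179.7, 0.0, 65.7]
ft_force: [10.7, -6.2, 0.4]
finger_gap: 22.3
grip_force: 50.0
```

Emit:
apply_moves([
  [-1,0,-0.9,0,0,0,0.09],
  [-1,0,-0.9,0,0,0,0.09],
  [-1,0,-0.9,0,0,0,0.09],
  [-1,0,0,0,0,0,0],
  [-1,0,0,0,0,0,0],
  [-1,0,0,0,0,0,0],
  [-1,0,0,0,0,0,0],
  [-1,0,0,0,0,0,0],
])

```text
time: 30.25
tool_pos: [517.3, -271.0, 124.9]
tcp_rot: [179.7, 0.0, 64.3]
ft_force: [9.5, -5.6, 1.3]
finger_gap: 22.3
grip_force: 50.1
```

```bash
python3 -c "
from h import *
from bench import r
lev(r.sense());rim(r)"
```

```text
t 30.25 r 119.4 swing rad 0.591 yaw 64.3 z 124.9 push 10.9 F [ 9.5 -5.6  1.3] gap 22.3 grip 50.1
rim z 194.8 299
```

The force peaks come at about 0.155, 0.337 and 0.515 rad, spaced 0.18 as they should be. The first one was weaker, so I'll confirm the tooth count with an enlarged rest-state view from two camera poses.

```bash
python3 - <<'E'
from h import *
out=[]
for f in("w3.pkl","w2.pkl"):
    t=pickle.load(open(f,"rb"));s,w=t[0],t[1];T=tool(s)@w["hand_eye"];z=115
    h,wd=560,400                # rows: angle from +1.0 (top) to -1.0 rad about +y sealer; cols: radius 65..20 mm
    ang,rad=np.meshgrid(np.linspace(0.8,-1.0,h),np.linspace(70,25,wd),indexing="ij")
    # angle measured clockwise-positive from world +y
    X=P[0]+rad*np.sin(ang);Y=P[1]+rad*np.cos(ang)
    pc=(np.stack([X,Y,np.full_like(X,z)],-1)-T[:3,3])@T[:3,:3]
    uv=cv2.projectPoints(pc.reshape(-1,1,3),np.zeros(3),np.zeros(3),w["mtx"],w["dist"])[0].reshape(h,wd,2).astype(np.float32)
    im=cv2.remap(w["color"],uv,None,cv2.INTER_CUBIC)
    for k in range(0,19):
        y=int(k*h/18);cv2.line(im,(0,y),(10,y),(0,0,255) if k!=8 else (0,255,0),1)
    out.append(im)
cv2.imwrite("pics/polar.png",np.hstack(out))
E
```

```text
(no output)
```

View pics/polar.png

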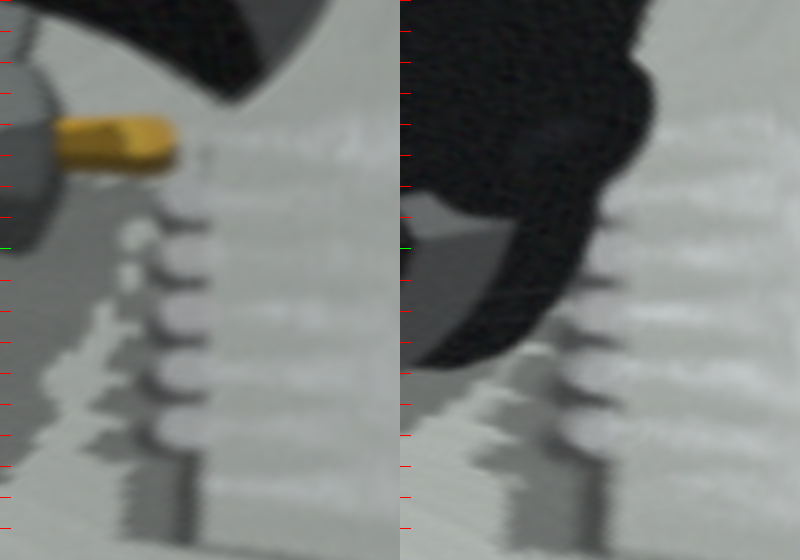

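The unwrapped view shows the nose at y 145 and five teeth at y 200, 257, 315, 373 and 430. At 311 px/rad, the crests fall at 0.18, 0.36, 0.545 and 0.73. Three teeth have passed at 0.591, and the third click's place is about 0.63.

Emit:
apply_moves([
  [-1,0,-0.9,0,0,0,0.09],
  [-1,0,-0.9,0,0,0,0.09],
  [-1,0,-0.9,0,0,0,0.09],
  [-1,0,-0.9,0,0,0,0.09],
  [-1,0,0,0,0,0,0],
  [-1,0,0,0,0,0,0],
  [-1,0,0,0,0,0,0],
  [-1,0,0,0,0,0,0],
])

```text
time: 31.1
tool_pos: [513.7, -269.4, 124.9]
tcp_rot: [179.8, 0.1, 62.5]
ft_force: [7.2, -6.9, 2.3]
finger_gap: 22.6
grip_force: 50.2
```

```bash
python3 -c "
from h import *
from bench import r
lev(r.sense());S=rim(r);W=cloud(S);D=np.hypot(W[...,0]-479,W[...,1]+45);q=W[(D<45)&(W[...,2]>190)&(W[...,2]<202)];print(cv2.minEnclosingCircle(q[:,:2].astype(np.float32)))
lev(r.sense())"
```

```text
t 31.1 r 119.5 swing rad 0.624 yaw 62.5 z 124.9 push 9.5 F [ 7.2 -6.9  2.3] gap 22.6 grip 50.2
rim z 195.9 312
((478.0456237792969, -43.831424713134766), 28.955747604370117)
t 31.15 r 119.4 swing rad 0.624 yaw 62.5 z 124.9 push 9.4 F [ 7.5 -6.2  2.8] gap 22.6 grip 50.2
```

```bash
python3 -c "
from bench import r
print(r.hand_in())"
```

```text
the job is handed in; nothing more can be done
None
```

I stood the tall pot upright in the seat and let go of it. The lever is held in the gripper at the third click (about 0.62 rad, short of the fourth crest near 0.73) with the pot raised about 19 mm; I handed the job in at 31 s, and no verdict came back.

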